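# Reset the lamp supply unit in a conservation lab

### The arm

A 7-joint arm with a two-finger parallel gripper is mounted at the origin on the work surface. World frame = base frame: x ahead of the robot, y to its left, z up, the work surface at z = 0. Lengths are in m, angles in rad, forces in N, time in s.
With the tool pointing down it reaches from about 0.425 to 0.95 m from the base axis. Payload 4.7 kg.
Tool frame: the origin (TCP) lies between the finger pads; the fingertips stand 25 mm ahead of it and the grasp point (between the pads) lies 6 mm ahead of it; x points along the fingers, z is the direction in which the jaws open and shut, and the axes are right-handed (so a half turn about x gives the same grasp; the last joint's range is limited). The gripper opens to 85 mm and grips with 20 to 120 N. Pads are 22 mm wide; open, the fingers measure 114 mm over their backs; the gripper's body (76 mm by 85 mm) begins 54 mm behind the grasp point. The pads swing forward as they close: fully open they stand 13 mm farther back than shut.
Start: joints at [1.214, 0.469, -0.049, 1.532, 0.024, 1.141, -0.082], TCP at [0.217, -0.639, 0.256] pointing down, gripper open.
Joint ranges: [-2.59, 2.59], [-0.33, 1.99], [-1.39, 1.29], [0.1, 2.45], [-1.04, 4.18], [0.21, 1.99], [-2.66, 2.66]. Speed limits (rad/s): [2.57, 2.57, 3.14, 3.14, 3.14, 3.14, 3.14].

### API

Orientations are given as a 3x3 rotation matrix whose columns are the frame's x, y, z axes.
In Python, from rig import * gives the robot as it stands. Calls block until the motion is done:
- movep(position, orientation): joint-space move of the TCP to a pose.
- move_l(position, attitude=None, feed=0.15, until_force=None): straight line of the TCP; attitude=None keeps the orientation; feed is the mean speed in m/s. With until_force (N) it stops when the force on the tool has changed by that much, and returns True; else False.
- move_joints(angles): joint-space move.
- command_gripper(opening, newtons=None): finger opening in m; newtons is the grip in N (None keeps the last); returns when the fingers have stopped.
- sleep(seconds).
- inverse_kinematics(position, orientation): joint angles nearest the present ones, or None.
- sense(): the state.
- camera(name): name is "side" or "top" or "wrist"; returns (picture, depth): 400x640x3 uint8, red, green, blue; 400x640 float32, m along the optical axis (not along the pixel's ray), 0 where there is no reading.
- camera_params(name): a dict with "K" (3x3 intrinsics, pixels), "dist" ([k1, k2, p1, p2, k3] as OpenCV has them; the pictures are not rectified), "position" and "rotation" of the camera in the world; the wrist camera has in their place "tool_from_camera" (4x4, takes a point from camera to tool coordinates, whose origin is the TCP and whose axes are the tool frame's). Camera axes: x right, y down, z forward; pixel columns grow to the right and rows downward; lengths in m; the calibration is good to about 2 mm. A picture is of the moment at which its call begins: read the wrist's pose just before it. camera_params takes no time and is no camera call.
A pose or a line that the arm cannot do raises Unreachable and nothing moves.
- finish_job(): hands the job in, once; it reports no verdict.
The state is a dict: "time_s": time; "joint_pos": joint angles; "qd": joint speeds; "joint_efforts": joint torques, N m; "position": TCP position; "tcp_rot": TCP orientation; "wrist_force": force on the tool from outside, world axes, zero at the start; "ft_torque": the same for the moment, N m; "finger_gap": finger opening in m.
Only numpy, scipy, OpenCV 4.12 (cv2) and the standard library are available. Lean on these libraries where they do the work, as an engineer would, in place of code of your own. Each camera call takes 0.05 s, during which the arm holds its last target.

### The job

The grey supply unit on the conservation bench has tripped: lift its loose cover plate off the two pins and lay it flat, handle up, in the blue tray. Then take the orange-handled stylus out of the wooden block, reach its steel tip down through the round hole in the unit's top and gently press the recessed red reset button fully down. Finish while still gripping the stylus upright and holding the button down, and leave the jar, bowl and brush where they are.

Things in the scene. Friction and masses are not known exactly. Their poses are not given: they have to be found in the camera images.
- unit: Grey metal supply unit, fixed to the bench, 160 (its x) x 140 (its y) x 70 mm high; origin at the centre of its underside, z up. Two upright steel pins, 5 mm thick, stand 12 mm above its top face at x = +38 and -38 mm, y = 0. Dials are on its -x side.
- aperture (a point): Centre of the round hole, 18 mm across, in the unit's top face, at the height of that face (70 mm above the bench), on the unit's vertical centre line, half-way between the pins; same axes as the unit. The well below it stays 18 mm wide down to the button. A thin yellow ring, 26 mm across, is painted around it. At the start the cover hides it.
- reset_top (a point): Centre of the top of the red reset button, 16 mm across, in the well under the hole; 20 mm below the unit's top face when not pressed. It moves down with the button.
- reset (a joint): Travel of the spring reset button, m: 0 = up, 0.008 = fully down. It starts to move at about 2 N and is fully down at 6 N; it springs back when let go.
- cover: Loose aluminium cover plate, 104 (its x) x 80 (its y) x 5 mm, about 160 g; origin at the centre of the plate's underside, z up. Two 10 mm holes at x = +38 and -38 mm drop loosely over the unit's pins; it starts lying flat on the unit's top. A black bridge handle stands on it.
- cover_grip (a point): Centre of the grip bar of the cover's black handle: the bar is 50 mm long along the cover's x, 14 mm wide along its y, 14 mm high, and this point is 35 mm above the plate's underside (the bar's top is at 42 mm). Under the bar are two 8 mm thick legs, 42 mm apart. Same axes as the cover.
- tray: Blue open tray, fixed to the bench, 160 (its x) x 190 (its y) mm outside, walls 5 mm thick and 14 mm high, floor 5 mm thick; origin at the centre of its underside, z up.
- block: Wooden tool block, fixed to the bench, 70 x 70 x 70 mm, with one upright hole, 10 mm across and 62 mm deep, in the middle of its top; origin at the centre of its underside.
- stylus_grip (a point): Centre of the stylus's orange handle, a bar 16 x 16 mm square and 70 mm long (sides along the stylus's x and y, z along it). Below the handle a steel shank, 8 mm thick and 60 mm long, so the tip is 95 mm below this point; about 50 g. It starts upright with the shank in the block's hole and the handle's lower end resting on the block's top, so this point is 105 mm above the bench.
- stylus_tip (a point): The steel tip of the stylus, 95 mm below the centre of its handle; z points from the tip to the handle.
- stylus: The whole stylus; its origin is at the tip.
- jar: Bystander: white jar with a yellow lid, 68 mm across, 85 mm high; origin under its centre.
- bowl: Bystander: terracotta bowl, 96 mm across, 45 mm high; origin under its centre.
- brush: Bystander: flat brush with a blue handle, 170 mm long, lying on the bench; origin under its middle, x from handle to bristles.

How it is judged:
By the outcome, as a careful person would: the job done as asked, in the order asked, and still so for the second after the job is handed in, while the arm keeps its last pose, push and grip.
It also fails if it takes over 58 s, if anything falls off the work surface, if the arm or the gripper's body presses on something with over 40 N, if the wrist force passes 120 N, or if a joint passes its speed limit or range.

## Working session

There is one attempt and no reset: what is moved stays moved. The work goes in short steps, each a Python script; the robot and the scene stay as the last script left them, time stands still between calls to the robot, and variables do not carry over. Pictures are saved under pics/ and viewed, and the job is handed in when it is done.

```bash
ls; mkdir -p pics; python3 - <<'E'
from rig import *
import cv2
s=sense(); print(s)
for n in ["side","top","wrist"]:
    p,d=camera(n); cv2.imwrite(f"pics/{n}0.png",p[:,:,::-1]); 
    import numpy as np; np.save(f"pics/{n}0.npy",d); print(n,camera_params(n),(d>0).mean())
E
```

```text
pics
{'time_s': 0.0, 'joint_pos': array([ 1.21408182,  0.46943396, -0.04860148,  1.53370433,  0.02409344,
        1.14099849, -0.08229554]), 'qd': array([-4.34937158e-04,  9.22032471e-05,  2.67884149e-04,  1.71813934e-03,
       -6.71644528e-04, -9.36513631e-04,  1.45048633e-03]), 'joint_efforts': array([ 6.88528653e-04, -5.10299850e+01, -4.60843951e-02, -2.37711757e+01,
        1.07506290e-02,  7.38154049e-03, -1.28056183e-05]), 'position': array([ 0.21717525, -0.63853659,  0.25526203]), 'tcp_rot': array([[-6.90710125e-04,  9.46735565e-01,  3.22011323e-01],
       [ 1.83289900e-03,  3.22012058e-01, -9.46733793e-01],
       [-9.99998082e-01, -6.37043846e-05, -1.95768766e-03]]), 'wrist_force': array([-0.12632439,  0.51010904,  0.65838165]), 'ft_torque': array([-0.00057873, -0.05151725, -0.01526174]), 'finger_gap': 0.08529824355626155}
side {'K': array([[376.98695506,   0.        , 319.68308879],
       [  0.        , 376.98695506, 200.01252966],
       [  0.        ,   0.        ,   1.        ]]), 'dist': array([-0.04801881,  0.        ,  0.        ,  0.        ,  0.        ]), 'posit
[... 624 characters left out ...]
7, -0.01092772],
       [ 0.01314843, -0.10937322, -0.99391379]])} 0.99626171875
wrist {'K': array([[333.19653705,   0.        , 320.70182202],
       [  0.        , 333.19653705, 198.28749324],
       [  0.        ,   0.        ,   1.        ]]), 'dist': array([0.02043644, 0.        , 0.        , 0.        , 0.        ]), 'tool_from_camera': array([[ 1.26649631e-04, -2.73141552e-01,  9.61973844e-01,
        -1.16731662e-01],
       [-3.26487749e-04, -9.61973812e-01, -2.73141500e-01,
         6.93307391e-02],
       [ 9.99999939e-01, -2.79479404e-04, -2.11010999e-04,
         1.82625963e-04],
       [ 0.00000000e+00,  0.00000000e+00,  0.00000000e+00,
         1.00000000e+00]])} 0.99596484375
```

View pics/top0.png

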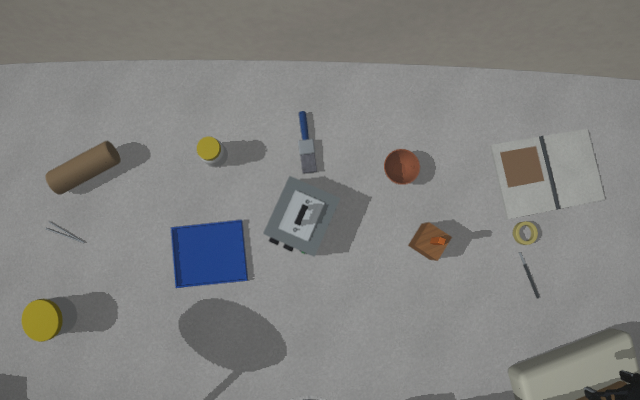

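View pics/side0.png

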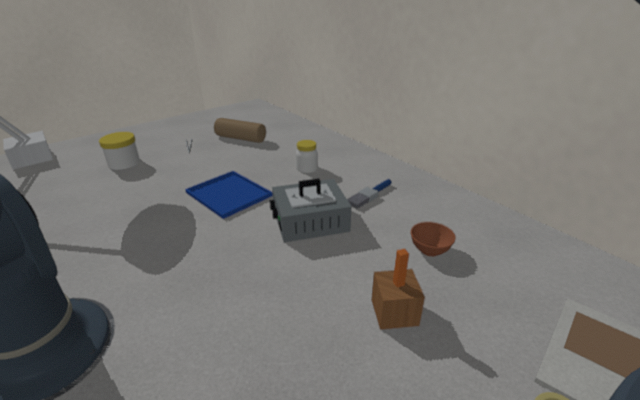

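The top view shows the unit with its cover and handle at about (300,214), with the dials at its lower left. The tray is at (210,253), the block and stylus at (432,241), the jar at (209,149), the bowl at (402,166) and the brush at (307,142). Next I'll get coarse positions.

```bash
python3 - <<'E'
import cv2
i=cv2.imread("pics/top0.png")
cv2.imwrite("pics/unitcrop.png",cv2.resize(i[165:265,250:350],None,fx=6,fy=6,interpolation=cv2.INTER_CUBIC))
E
```

```text
(no output)
```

View pics/unitcrop.png

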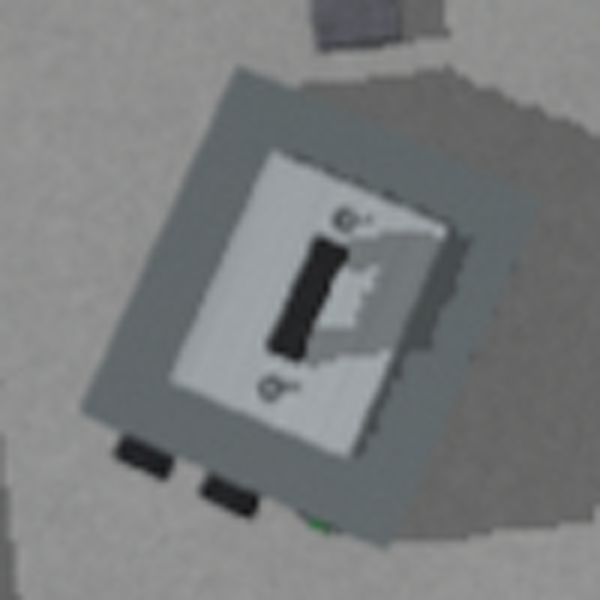

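```bash
cat >> h.py <<'E'
def down(yaw):  # jaw axis direction yaw in world, tool pointing down
    x=np.array([0,0,-1.]); z=np.array([np.cos(yaw),np.sin(yaw),0]); return np.c_[x,np.cross(z,x),z]
def shot(rig,name,fn):
    s=rig.sense(); p,d=rig.camera(name); cv2.imwrite(f"pics/{fn}.png",p[:,:,::-1]); np.savez(f"pics/{fn}.npz",d=d,R=s["tcp_rot"],t=s["position"]); return p,d,(s["tcp_rot"],s["position"])
E
python3 - <<'E'
from rig import *
from h import *
np.set_printoptions(precision=2,suppress=True)
cy=np.deg2rad(-22.7)
for n,p,ya in [("cover",(.583,.0275,.111),cy+np.pi/2),("cover",(.583,.0275,.111),cy-np.pi/2),("tray7",(.481,.271,.05),np.deg2rad(97)),("tray7",(.481,.271,.05),np.deg2rad(-83)),("tray97",(.481,.271,.05),np.deg2rad(7)),("tray-173",(.481,.271,.05),np.deg2rad(187)),("block",(.5245,-.304,.115),np.deg2rad(-31)),("block",(.5245,-.304,.115),np.deg2rad(59)),("block",(.5245,-.304,.115),np.deg2rad(-121)),("unit",(.583,.0275,.111),np.deg2rad(-31)),("unit",(.583,.0275,.111),np.deg2rad(-121))]:
    q=inverse_kinematics(p,down(ya)); print(n,np.rad2deg(ya).round(),q)
s=camera_params("top")
E
```

```text
cover 67.0 [ 0.45  0.62 -0.78  1.86  0.55  0.9   0.58]
cover -113.0 [ 0.15  0.51 -0.36  1.87  0.24  0.8  -2.3 ]
tray7 97.0 [ 0.06  0.73 -0.9   1.96  0.77  0.84  0.43]
tray7 -83.0 [-0.1   0.63 -0.65  1.97  0.56  0.73 -2.54]
tray97 7.0 [ 0.08  0.74 -0.92  1.96  0.79  0.85 -1.16]
tray-173 187.0 [ 0.22  0.91 -1.19  1.95  1.01  1.04  1.82]
block -31.0 [ 0.69  0.53 -0.31  1.82  0.22  0.82 -0.27]
block 59.0 [ 0.88  0.58 -0.59  1.81  0.41  0.87  1.13]
block -121.0 [ 0.46  0.51 -0.01  1.83  0.01  0.8  -1.66]
unit -31.0 [ 0.29  0.55 -0.55  1.86  0.38  0.83 -0.99]
unit -121.0 [ 0.11  0.5  -0.3   1.88  0.2   0.79 -2.41]
```

```bash
python3 - <<'E'
import cv2
i=cv2.imread("pics/top0.png")
cv2.imwrite("pics/blockcrop.png",cv2.resize(i[210:270,400:500],None,fx=7,fy=7,interpolation=cv2.INTER_CUBIC))
E
```

```text
(no output)
```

View pics/blockcrop.png

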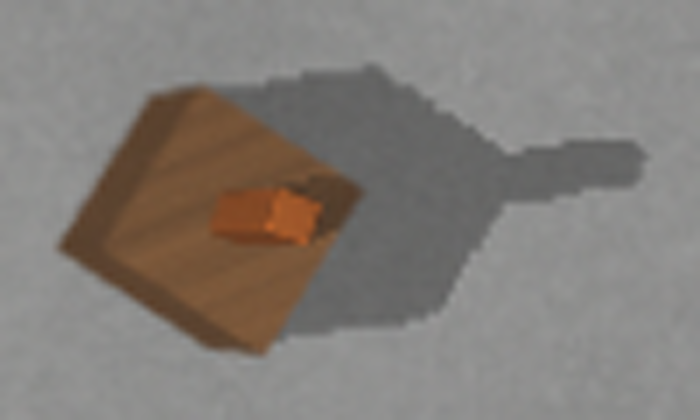

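Next I hover above the cover and look with the wrist camera.

```bash
python3 - <<'E'
import rig
from rig import *
from h import *
np.set_printoptions(precision=4,suppress=True)
movep([.583,.0275,.25],down(np.deg2rad(67.3)))
p,d,tcp=shot(rig,"wrist","w1")
cp=camera_params("wrist"); C=cloud(d,cp,tcp); Z=C[...,2]
near=np.hypot(C[...,0]-.583,C[...,1]-.0275)<.12
hm=(Z>.1)&(Z<.125)&near; P=C[hm]; print(sense()["time_s"],tcp[1],"handle",cv2.minAreaRect(P[:,:2].astype(np.float32)),P[:,2].max())
um=(Z>.055)&(Z<.09)&near;P=C[um];print("unit",cv2.minAreaRect(P[:,:2].astype(np.float32)))
cm=(Z>.0725)&(Z<.078)&near;P=C[cm];print("cover",cv2.minAreaRect(P[:,:2].astype(np.float32)))
E
```

```text
2.8833 [0.5832 0.0262 0.2498] handle ((0.5814467668533325, 0.026491761207580566), (0.013832232914865017, 0.04962010681629181), 67.34563446044922) 0.11315460330004112
unit ((0.5814346075057983, 0.02562033385038376), (0.140604630112648, 0.1606462001800537), 67.06986999511719)
cover ((0.5820387005805969, 0.026245154440402985), (0.08016033470630646, 0.1042686253786087), 67.54454803466797)
```

View pics/w1.png

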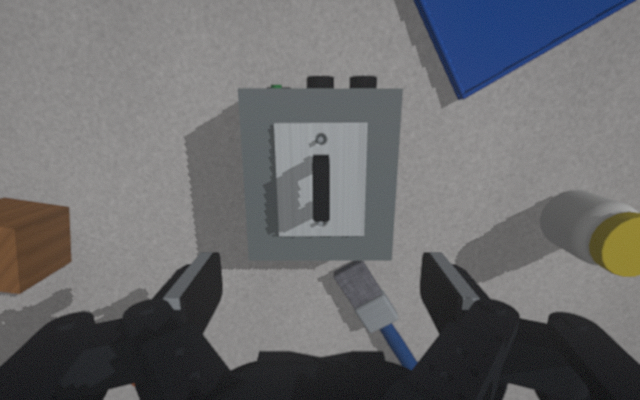

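The wrist and top estimates agree to about 1.5 mm, so I'll grasp the handle at (0.5815, 0.0262).

```bash
python3 - <<'E'
import rig
from rig import *
from h import *
np.set_printoptions(precision=4,suppress=True)
R=down(np.deg2rad(67.3))
command_gripper(.06,40)
h=move_l([.5815,.0262,.111],R,feed=.12,until_force=12); print(h,sense()["position"],sense()["wrist_force"])
command_gripper(0.0,50); s=sense(); print(s["finger_gap"],s["wrist_force"],s["position"],s["time_s"])
p=s["position"]
move_l([p[0],p[1],.15],feed=.1); s=sense(); print(s["position"],s["wrist_force"],s["finger_gap"],s["time_s"])
move_l([p[0],p[1],.2],feed=.2)
p,d,tcp=shot(rig,"wrist","w2"); shot(rig,"side","s2"); print(tcp[1])
E
```

```text
False [0.5821 0.0264 0.1118] [0.349  0.1561 0.7392]
0.012770820426503491 [-0.1551 -0.0492  4.271 ] [0.5818 0.0263 0.1115] 5.05
[0.5816 0.026  0.15  ] [-0.0277 -0.3338 -2.9758] 0.012940457911995077 5.5917
[0.5816 0.0261 0.1998]
```

View pics/w2.png

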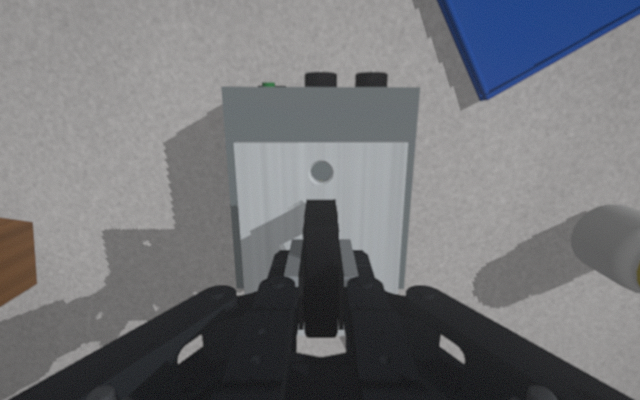

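View pics/s2.png

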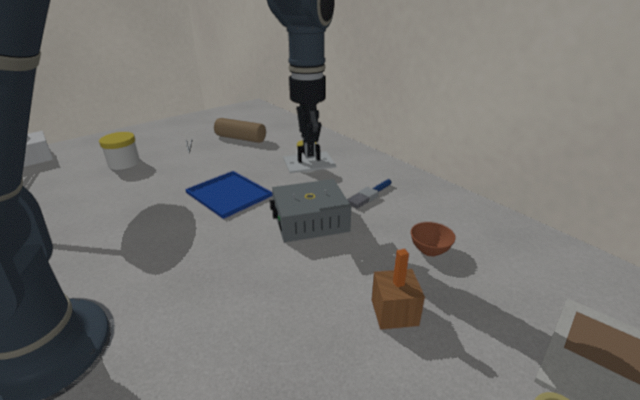

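The cover is off and hanging level, and the side view shows the ring exposed at about (310,196). Now I place it in the tray.

```bash
python3 - <<'E'
import rig
from rig import *
from h import *
np.set_printoptions(precision=4,suppress=True)
R=down(np.deg2rad(97.3))
move_l([.481,.271,.16],R,feed=.25)
move_l([.481,.271,.065],R,feed=.15)
print(sense()["time_s"],sense()["wrist_force"])
h=move_l([.481,.271,.0445],R,feed=.03,until_force=4); s=sense(); print(h,s["position"],s["wrist_force"],s["finger_gap"],s["time_s"])
command_gripper(.06); s=sense(); print(s["position"],s["wrist_force"],s["finger_gap"],s["time_s"])
move_l([.481,.271,.13],R,feed=.2)
# look over unit on the way
movep([.5815,.0262,.22],down(np.deg2rad(0)))
p,d,tcp=shot(rig,"wrist","w3"); print(tcp[1],sense()["time_s"])
shot(rig,"side","s3")
E
```

```text
8.0917 [ 0.7706 -0.3543 -1.8801]
True [0.4809 0.2708 0.0465] [-0.3215 -1.0899  4.1805] 0.013173139921638214 8.6917
[0.4803 0.27   0.0457] [-0.9039 -0.4104 -0.1866] 0.059818080599559856 9.2
[0.5806 0.0277 0.2188] 10.9083
```

View pics/w3.png

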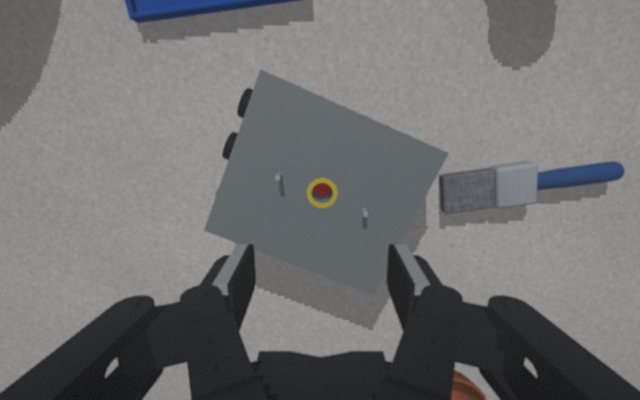

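View pics/s3.png

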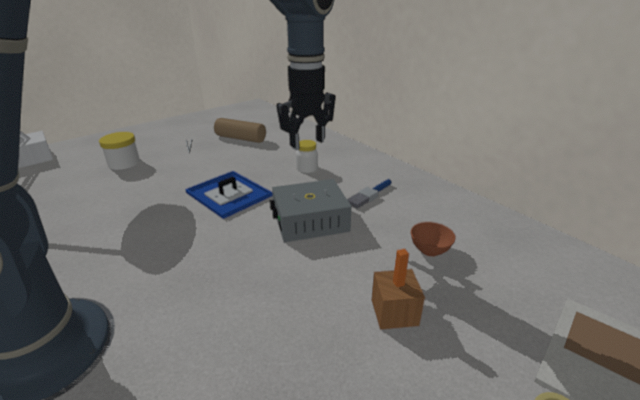

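The cover lies flat in the tray at side (228,189), handle up. The wrist view shows the yellow ring at (321,193) with the red button inside. I'll locate the ring centre, check the cover from the top camera, then hover near the stylus.

```bash
python3 - <<'E'
import rig
from rig import *
from h import *
np.set_printoptions(precision=4,suppress=True)
def ring(fn,cam,win):
    f=np.load(f"pics/{fn}.npz"); img=cv2.imread(f"pics/{fn}.png")[:,:,::-1].copy(); tcp=(f["R"],f["t"])
    m=mask(img,(20,120,80),(38,255,255)); w=np.zeros_like(m); w[win[0]:win[1],win[2]:win[3]]=255
    e=cv2.fitEllipse(cv2.convexHull(big(m&w))); P=onplane([e[0]],.07,camera_params(cam),tcp)[0]
    print(fn,e,P); return P
ring("w3","wrist",(160,230,290,360))
ring("s3","side",(185,205,295,325))
p,d,_=shot(rig,"top","t3")
# hover to look at stylus
movep([.52,-.304,.27],down(np.deg2rad(-31)))
p,d,tcp=shot(rig,"wrist","w4"); print(tcp[1],sense()["time_s"])
C=cloud(d,camera_params("wrist"),tcp);Z=C[...,2]
near=np.hypot(C[...,0]-.5245,C[...,1]+.304)<.07
for lo,hi,n in [(.136,.145,"stylus top"),(.066,.074,"block top")]:
    P=C[(Z>lo)&(Z<hi)&near]; print(n,len(P),cv2.minAreaRect(P[:,:2].astype(np.float32)) if len(P)>4 else 0)
p,d,_=shot(rig,"top","t4")
E
```

```text
w3 ((321.7170715332031, 192.5590057373047), (28.969026565551758, 29.618118286132812), 92.21427917480469) [0.5812 0.0265 0.07  ]Traceback (most recent call last):
  File "<stdin>", line 11, in <module>
  File "<stdin>", line 8, in ring
cv2.error: OpenCV(4.12.0) /io/opencv/modules/imgproc/src/shapedescr.cpp:361: error: (-201:Incorrect size of input array) There should be at least 5 points to fit the ellipse in function 'fitEllipseNoDirect'
```

```bash
python3 - <<'E'
import rig
from rig import *
from h import *
np.set_printoptions(precision=4,suppress=True)
movep([.52,-.304,.27],down(np.deg2rad(-31)))
p,d,tcp=shot(rig,"wrist","w4"); print(tcp[1],sense()["time_s"])
C=cloud(d,camera_params("wrist"),tcp);Z=C[...,2]
near=np.hypot(C[...,0]-.5245,C[...,1]+.304)<.07
for lo,hi,n in [(.136,.145,"stylus top"),(.066,.074,"block top")]:
    P=C[(Z>lo)&(Z<hi)&near]; print(n,len(P),cv2.minAreaRect(P[:,:2].astype(np.float32)) if len(P)>4 else 0)
p,d,_=shot(rig,"top","t4")
E
```

```text
[ 0.5209 -0.3016  0.2698] 12.2917
stylus top 405 ((0.5237995982170105, -0.30441704392433167), (0.016320034861564636, 0.01601889729499817), 70.65701293945312)
block top 4393 ((0.5237062573432922, -0.30469414591789246), (0.07048653066158295, 0.07009680569171906), 58.0162467956543)
```

View pics/w4.png

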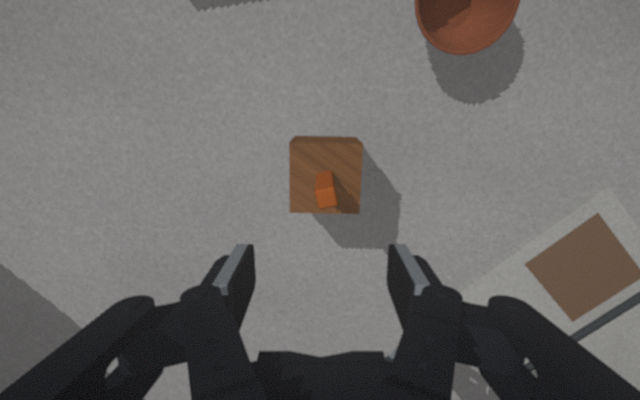

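View pics/t4.png

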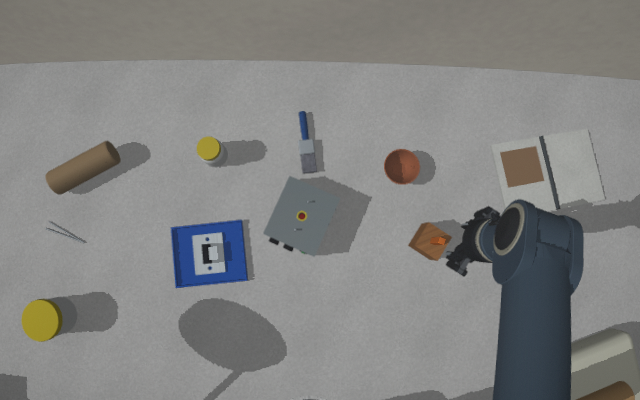

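The top view shows the cover in the tray at (209,253) and the bystanders undisturbed. The stylus is at (0.5238, -0.3044), with its faces at -19.3°. Now I grasp it.

```bash
python3 - <<'E'
import rig
from rig import *
from h import *
np.set_printoptions(precision=4,suppress=True)
R=down(np.deg2rad(-19.3))
P=[.5238,-.3044]
move_l([*P,.20],R,feed=.12); sleep(.3); s=sense(); print(s["position"])
h=move_l([*P,.113],R,feed=.08,until_force=10); sleep(.3); s=sense(); print(h,s["position"],s["wrist_force"])
command_gripper(0.0,60); s=sense(); print(s["finger_gap"],s["wrist_force"],s["ft_torque"],s["position"],s["time_s"])
p=s["position"]
h=move_l([p[0],p[1],.19],R,feed=.06,until_force=15); s=sense(); print(h,s["position"],s["wrist_force"],s["finger_gap"])
move_l([p[0],p[1],.24],R,feed=.15); s=sense(); print(s["position"],s["wrist_force"],s["finger_gap"],s["time_s"])
shot(rig,"side","s5"); shot(rig,"wrist","w5")
E
```

```text
[ 0.524  -0.3045  0.2007]
False [ 0.5239 -0.3045  0.1133] [-0.1089  0.2408  0.0711]
0.015022839980024238 [ 0.7696 -0.0942  1.0173] [-0.0363 -0.0206  0.0198] [ 0.524  -0.3045  0.1131] 15.375
False [ 0.5237 -0.3044  0.1895] [ 0.4687 -0.4035 -1.0726] 0.015012542966036496
[ 0.5237 -0.3044  0.2397] [ 0.1749 -0.5978 -0.9747] 0.015016969198115116 17.2917
```

View pics/s5.png

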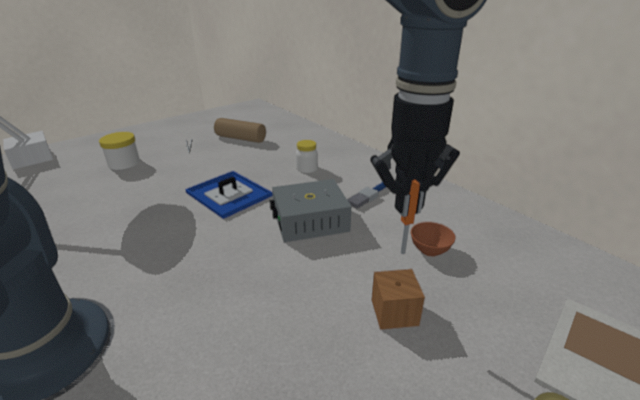

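View pics/w5.png

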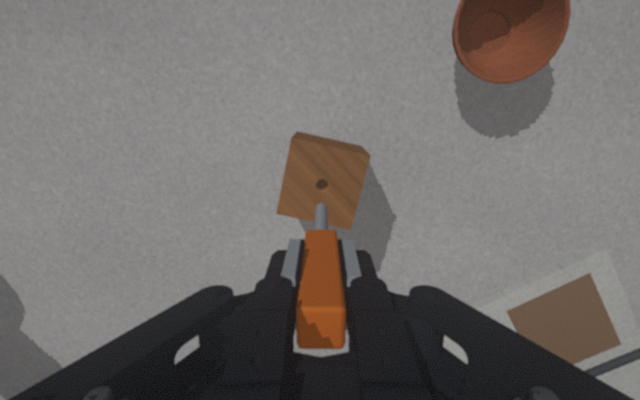

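The stylus is free and upright. Its tip is at about (321,206) in the wrist view, above the block hole. I'll check the tip against its predicted position, move over the hole and look again.

```bash
python3 - <<'E'
import rig
from rig import *
from h import *
np.set_printoptions(precision=4,suppress=True)
f=np.load("pics/w5.npz"); cp=camera_params("wrist"); tcp=(f["R"],f["t"])
print("pred tip wrist",project(tcp[1]+tcp[0]@[.1031,0,0],cp,tcp), "pred side",project(f["t"]-[0,0,.1031],camera_params("side")))
R=down(np.deg2rad(-19.3))
move_l([.5812,.0265,.24],R,feed=.2)
move_l([.5812,.0265,.196],R,feed=.1); sleep(.4)
s=sense(); print(s["position"],s["wrist_force"],s["time_s"],s["tcp_rot"][:,0])
p,d,tcp=shot(rig,"wrist","w6"); shot(rig,"side","s6"); shot(rig,"top","t6")
tip=tcp[1]+tcp[0]@[.1031,0,0]; print("tip",tip,project(tip,cp,tcp),"hole",project([.5812,.0265,.07],cp,tcp),"side tip",project(tip,camera_params("side")),project([.5812,.0265,.07],camera_params("side")))
for n in ("w6","s6"):
    i=cv2.imread(f"pics/{n}.png"); c=i[120:300,220:420] if n=="w6" else i[110:230,250:370]
    cv2.imwrite(f"pics/{n}c.png",cv2.resize(c,None,fx=3 if n=="w6" else 5,fy=3 if n=="w6" else 5,interpolation=cv2.INTER_CUBIC))
E
```

```text
pred tip wrist [[320.5348 207.7045]] pred side [[402.5127 252.7724]]
[0.5813 0.0265 0.1963] [-0.6779 -0.8105 -1.2572] 20.2167 [ 0.0006 -0.0001 -1.    ]
tip [0.5814 0.0265 0.0932] [[320.5348 207.7045]] hole [[320.2825 198.6152]] side tip [[309.8689 186.5891]] [[310.0058 195.1926]]
```

View pics/w6c.png

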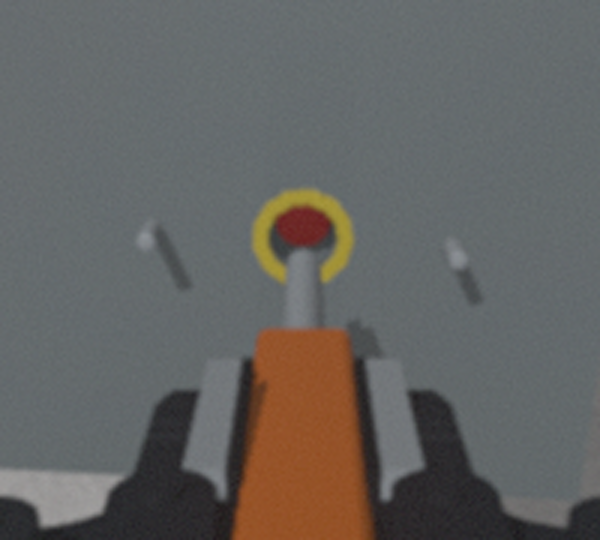

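View pics/s6c.png

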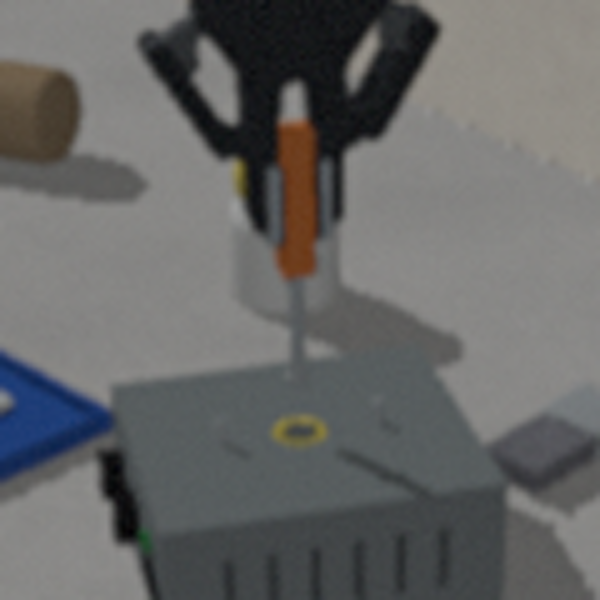

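The tip and ring match their predicted pixels to about 1 px (tip about (321,207), ring (321,199)). Now I descend and press.

```bash
python3 - <<'E'
import rig
from rig import *
from h import *
np.set_printoptions(precision=4,suppress=True)
R=down(np.deg2rad(-19.3))
h=move_l([.5812,.0265,.158],R,feed=.05,until_force=3); sleep(.3); s=sense(); print(h,s["position"],s["wrist_force"],s["time_s"])
if not h:
    h=move_l([.5812,.0265,.142],R,feed=.01,until_force=8.5); s=sense(); print(h,s["position"],s["wrist_force"],s["finger_gap"])
    for _ in range(3):
        sleep(.3); s=sense(); print(s["position"],s["wrist_force"],s["ft_torque"],s["time_s"])
shot(rig,"side","s7"); shot(rig,"wrist","w7"); shot(rig,"top","t7")
i=cv2.imread("pics/s7.png"); cv2.imwrite("pics/s7c.png",cv2.resize(i[110:230,180:420],None,fx=3,fy=3,interpolation=cv2.INTER_CUBIC))
E
```

```text
False [0.5813 0.0265 0.1582] [-0.8959 -0.1932  0.0781] 21.575
True [0.5814 0.0266 0.1491] [-1.0463  0.3611  5.2269] 0.015318114851506161
[0.5813 0.0266 0.1491] [-0.9799  0.1906  4.7948] [-0.0317  0.3014  0.0347] 22.8583
[0.5814 0.0266 0.1491] [-1.0332 -0.1573  5.095 ] [-0.0292  0.3178  0.0395] 23.1583
[0.5813 0.0266 0.1491] [-1.0438  0.1413  5.8775] [-0.1056  0.2846 -0.0014] 23.4583
```

View pics/s7c.png

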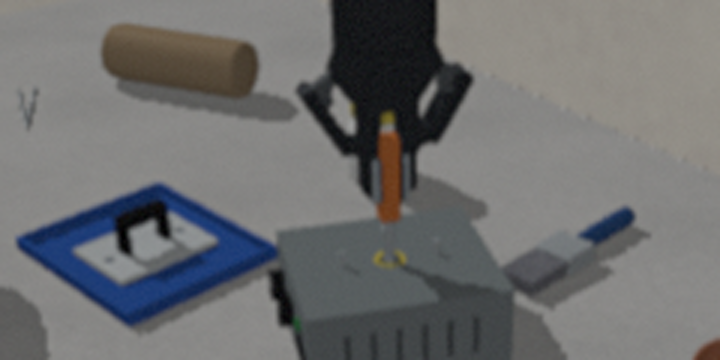

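View pics/w7.png

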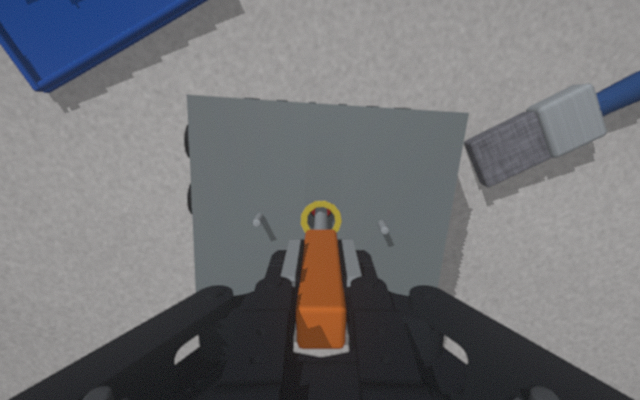

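The force is only about 6 N net and the tip has travelled about 4 mm, so the button may not have bottomed. I'll go on in small steps and watch force against depth.

```bash
python3 - <<'E'
import rig
from rig import *
from h import *
np.set_printoptions(precision=4,suppress=True)
R=down(np.deg2rad(-19.3))
for k in range(16):
    z=.1485-.0005*k
    h=move_l([.5812,.0265,z],R,feed=.01)
    F=[]
    for _ in range(5): sleep(.04); s=sense(); F.append(s["wrist_force"])
    F=np.mean(F,0); print(round(z,4),s["position"],F,round(s["finger_gap"],5),round(s["time_s"],2))
    if F[2]>8.5: break
E
```

```text
0.1485 [0.5814 0.0266 0.149 ] [-1.6165 -0.5653  6.0698] 0.01517 24.07
0.148 [0.5814 0.0266 0.1489] [-2.2292 -0.5886  8.6869] 0.01544 24.52
```

Force now rises steeply with almost no travel (a hard stop), yet my nominal tip height is 46 mm where fully down should be 42 mm. I'll measure where the stylus actually sits in the grip.

```bash
python3 - <<'E'
import rig
from rig import *
from h import *
np.set_printoptions(precision=4,suppress=True)
shot(rig,"wrist","w8"); shot(rig,"side","s8")
cp=camera_params("wrist")
for n in ("w5","w6","w7","w8"):
    f=np.load(f"pics/{n}.npz"); img=cv2.imread(f"pics/{n}.png")[:,:,::-1].copy()
    m=mask(img,(3,150,60),(20,255,255)); m[:215]=0; m[:, :285]=0; m[:,360:]=0
    c=big(m)[:,0]; print(n,"rows",c[:,1].min(),c[:,1].max(), end=" ")
    C=cloud(f["d"],cp,(np.eye(3),np.zeros(3)))  # tool coords
    mm=np.zeros_like(m); cv2.drawContours(mm,[c],-1,255,-1); P=C[mm>0]
    print("tool x range",np.nanpercentile(P[:,0],[0,1,50,99,100]),"y",np.nanpercentile(P[:,1],[1,50,99]),"z",np.nanpercentile(P[:,2],[1,99]))
for L in (.099,.1031,.107):
    print(L,"lower near/far",project([[L-.06,.008,0],[L-.06,-.008,0]],cp,(np.eye(3),np.zeros(3))).round(1).tolist(),"upper",project([[L-.13,.008,0],[L-.13,-.008,0]],cp,(np.eye(3),np.zeros(3))).round(1).tolist())
i=cv2.imread("pics/w8.png"); cv2.imwrite("pics/w8c.png",cv2.resize(i[180:360,230:410],None,fx=3.3,fy=3.3,interpolation=cv2.INTER_CUBIC))
E
```

```text
w5 rows 230 347 tool x range [-0.0281 -0.0269 -0.0188  0.0387  0.0424] y [-0.0062  0.0074  0.0084] z [-0.0075  0.0076]
w6 rows 230 347 tool x range [-0.0278 -0.0269 -0.0186  0.039   0.042 ] y [-0.0063  0.0074  0.0084] z [-0.0075  0.0076]
w7 rows 229 347 tool x range [-0.0278 -0.0269 -0.0186  0.0394  0.079 ] y [-0.0064  0.0074  0.0084] z [-0.0075  0.0076]
w8 rows 230 347 tool x range [-0.028  -0.0269 -0.0188  0.0391  0.0434] y [-0.0063  0.0074  0.0084] z [-0.0075  0.0076]
0.099 lower near/far [[320.5, 231.0], [320.5, 260.2]] upper [[320.5, 317.7], [320.5, 362.7]]
0.1031 lower near/far [[320.5, 228.0], [320.5, 256.6]] upper [[320.5, 309.5], [320.5, 353.1]]
0.107 lower near/far [[320.5, 225.3], [320.5, 253.4]] upper [[320.5, 302.2], [320.5, 344.6]]
```

View pics/w8c.png

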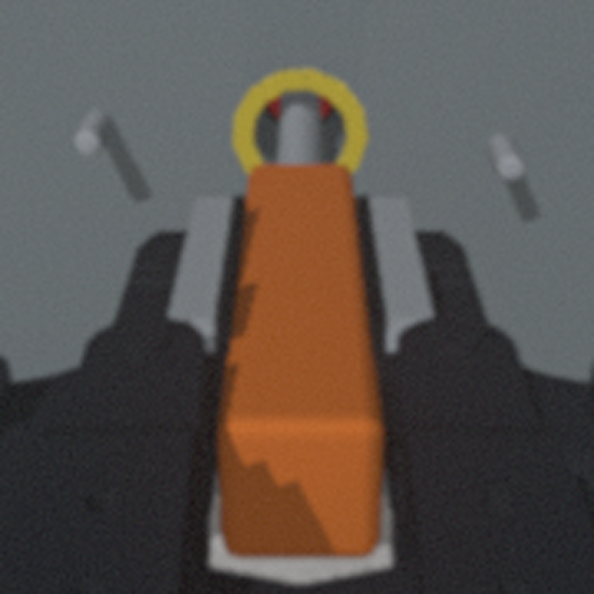

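```bash
python3 - <<'E'
from rig import *
from h import *
np.set_printoptions(precision=4,suppress=True)
cp=camera_params("wrist")
for n in ("w3","w6","w7","w8"):
    f=np.load(f"pics/{n}.npz"); img=cv2.imread(f"pics/{n}.png")[:,:,::-1].copy(); tcp=(f["R"],f["t"])
    h=cv2.cvtColor(img,cv2.COLOR_RGB2HSV); m=((h[...,0]<6)|(h[...,0]>172))&(h[...,1]>130)&(h[...,2]>40)
    w=np.zeros_like(m); w[170:225,295:350]=1; m&=w
    C=cloud(f["d"],cp,tcp); P=C[m]; 
    print(n,len(P),"red z pct",np.nanpercentile(P[:,2],[5,25,50,75,95]) if len(P) else "", P[:,:2].mean(0) if len(P) else "")
    y=mask(img,(20,120,80),(38,255,255))>0; y&=w; print("   ring z",np.nanmedian(C[y][:,2]), "ring xy (hull mid)", (C[y].min(0)+C[y].max(0))[:2]/2)
    if n in("w7","w8"): 
        v,u=np.where(m); print(list(zip(u,v,P[:,2].round(4))))
E
```

```text
w3 135 red z pct [0.052  0.0527 0.0532 0.0536 0.0543] [0.5812 0.025 ]
   ring z 0.06962292525096131 ring xy (hull mid) [nan nan]
w6 153 red z pct [0.0519 0.0525 0.053  0.0534 0.0541] [0.5808 0.0247]
   ring z 0.0695488366413152 ring xy (hull mid) [nan nan]
w7 18 red z pct [0.0439 0.0442 0.0446 0.0448 0.0453] [0.5797 0.0234]
   ring z 0.06965395325889928 ring xy (hull mid) [nan nan]
[(np.int64(314), np.int64(210), np.float64(0.0457)), (np.int64(328), np.int64(210), np.float64(0.0445)), (np.int64(312), np.int64(211), np.float64(0.0442)), (np.int64(313), np.int64(211), np.float64(0.0444)), (np.int64(314), np.int64(211), np.float64(0.0446)), (np.int64(328), np.int64(211), np.float64(0.0451)), (np.int64(329), np.int64(211), np.float64(0.0453)), (np.int64(312), np.int64(212), np.float64(0.0448)), (np.int64(313), np.int64(212), np.float64(0.0448)), (np.int64(314), np.int64(212), np.float64(0.0448)), (np.int64(328), np.int64(212), np.float64(0.0442)), (np.int64(329), np.int64(212), np.float64(0.0443)), (np.int64(312), np.int64(213), np.float64(0.0442)), (np.int64(313), np.int64(213), np.floa
[... 274 characters left out ...]
 [0.5802 0.0229]
   ring z 0.06955435637081853 ring xy (hull mid) [nan nan]
[(np.int64(313), np.int64(211), np.float64(0.0451)), (np.int64(328), np.int64(211), np.float64(0.0451)), (np.int64(312), np.int64(212), np.float64(0.0443)), (np.int64(313), np.int64(212), np.float64(0.0454)), (np.int64(328), np.int64(212), np.float64(0.0451)), (np.int64(329), np.int64(212), np.float64(0.0445)), (np.int64(312), np.int64(213), np.float64(0.0438)), (np.int64(313), np.int64(213), np.float64(0.0447)), (np.int64(328), np.int64(213), np.float64(0.0448)), (np.int64(329), np.int64(213), np.float64(0.0448)), (np.int64(313), np.int64(214), np.float64(0.0438)), (np.int64(328), np.int64(214), np.float64(0.0442))]
```

Depth settles it. The button top read 53.0 mm before pressing and 44.7 mm now, so it has travelled about 8 mm, and it didn't move between the last two pushes, so it's on its stop. One last look before handing in.

```bash
python3 - <<'E'
import rig
from rig import *
from h import *
np.set_printoptions(precision=3,suppress=True)
shot(rig,"top","t9"); s=sense(); print(s["time_s"],s["position"],s["wrist_force"],s["finger_gap"],s["tcp_rot"][:,0])
cp=camera_params("top"); d0=np.load("pics/top0.npy"); d9=np.load("pics/t9.npz")["d"]
for n,(a,b,c,d) in dict(jar=(130,170,190,225),bowl=(145,190,380,425),brush=(105,176,290,325)).items():
    print(n,"frac depth changed >4mm",(np.abs(d0-d9)[a:b,c:d]>.004).mean())
C=cloud(d9,cp)[215:290,170:250]; Z=C[...,2]; P=C[(Z>.0075)&(Z<.0125)&(np.hypot(C[...,0]-.481,C[...,1]-.271)<.066)]
print("cover plate z",np.median(P[:,2]),cv2.minAreaRect(P[:,:2].astype(np.float32)))
H=C[Z>.035]; print("handle",H[:,:2].mean(0),np.percentile(H[:,2],95))
E
```

```text
24.675 [0.581 0.027 0.149] [-2.33  -0.008  9.516] 0.015153459249231728 [ 0.001 -0.    -1.   ]
jar frac depth changed >4mm 0.13285714285714287
bowl frac depth changed >4mm 0.15407407407407409
brush frac depth changed >4mm 0.21207243460764588
cover plate z 0.009442675522058241 ((0.4830206036567688, 0.2687497138977051), (0.1267755627632141, 0.12171205133199692), 30.01689338684082)
handle [0.483 0.27 ] 0.04874675900015123
```

View pics/t9.png

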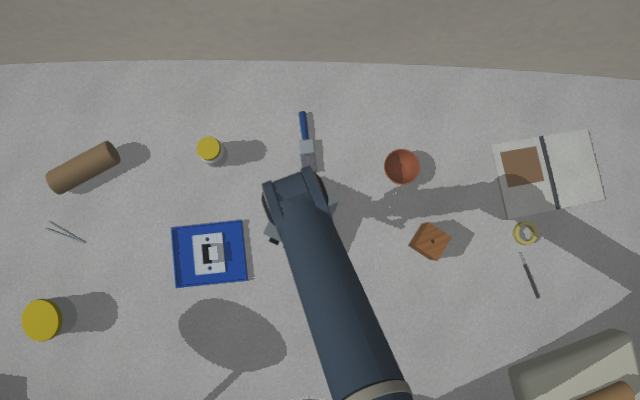

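The jar (209,149), bowl (402,166) and brush (307,140) are at their starting pixels. The depth changes flagged there look like sensor noise and, at the brush, the arm in view. The cover is flat in the tray at (209,253), and the button is held, so I'm handing in.

```bash
python3 -c "
from rig import *
print(finish_job())"
```

```text
the job is handed in; nothing more can be done
None
```

The job is handed in at about 24.7 s on the robot's clock. The cover is off the pins and lies flat in the blue tray, handle up. The arm is still gripping the stylus upright and holding the red button down through the hole.

**Last checks:**
- **Button:** the wrist camera's depth put its top at 53.0 mm before pressing and 44.7 mm after, so it travelled about 8 mm. It didn't move under further push, so it is on its stop, held with about 10 N.
- **Stylus:** the finger opening stayed at 15 mm, and the handle had not slipped in the grip.
- **Cover:** the depth reading puts the plate's top at 9.4 mm and the handle's top at 49 mm, as expected for lying flat on the tray floor. It is centred in the tray.
- **Jar, bowl and brush:** they are at the same pixels as at the start.

**Checks that disagreed:**
- **First press:** it stopped at about 6 N, so I added two small steps to be sure the button was fully down.
- **Tip height:** from the arm's position the tip stops at about 46 mm, not the nominal 42 mm. The measured button was also about 3 mm higher than nominal before pressing, so I relied on the measured travel.
- **Bystander depth check:** this crude check flagged 13–21% of pixels around the jar, bowl and brush as changed. I put this down to depth noise and the arm in view, without testing it further.
- **Cover outline:** the outline fit from that last image was unusable because it picked up part of the tray.

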